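# Open the double-latched spool lid of a wire feeder

### The job

Open the lid of the welding-wire feeder: slide its red-knobbed bolt clear, lift the lid a little until it meets the safety catch, then feel for the catch's paddle in the dark recess in front of the lid, push it gently to the left, away from the bolt, until it stops, and swing the lid wide open, to about 70 degrees or more, so that it stays up by itself. Never force the lid against the bolt or catch, do not ram the paddle (keep below about 25 N), and leave everything else on the bench and on the feeder where it is.

Things in the scene. Friction and masses are not known exactly. Their poses are not given: they have to be found in the camera images.
- feeder: compact welding-wire feeder lying flat, fixed: black and orange housing, top deck 100 mm above the bench. Origin on the bench; in its frame it spans x -170 to +125 mm and y -200 to +200 mm. -x faces the robot, +y is left seen from the robot. A grey lid covers the middle; the front deck strip (x -170 to -105) has a dark finger recess; the bolt sits on the right deck (-y)
- bolt (a joint): travel of the primary bolt on the right deck, m: 0 = fully shut, grows as the bolt slides away from the lid (feeder -y), end stop 0.030. Its 20 mm wide flat steel tongue lies over the lid's right edge and is clear of it from 0.013 on. It drags with 4 N and stays where it is left
- bolt_knob (a point): middle of the bolt's grip, an upright red post 16 mm in diameter; it stands from 118 mm to 152 mm above the bench, this point is at 139 mm. Moves with the bolt
- bolt_base: the bolt's steel base plate on the right deck with the bolt it carries; origin at the feeder's origin in x and y, 100 mm above the bench
- hatch: hinge of the lid, with the lid it carries. Origin: middle of the hinge line (does not move), feeder x +80 mm, 100 mm above the bench; the hinge line runs along the feeder's y. The lid is a grey plate, 240 mm wide (y), 8 mm thick, underside at 100 mm when shut, reaching from the hinge 185 mm towards the robot
- lid (a joint): lid angle, rad: 0 = shut, grows as the front edge rises, end stop 1.4. The hinge is stiff: the lid (0.3 kg) stays wherever it is left; lifting takes about 5 to 8 N at the handle. With the safety catch engaged it stops at about 0.12; only above about 0.08 is the catch free to be pushed
- lid_handle (a point): middle of the grip of the lid's orange handle: a round bar 12 mm in diameter and 100 mm long parallel to the hinge, on two posts, its axis 38 mm above the lid's top face (46 mm above the hinge line when shut) and 130 mm before the hinge line. Moves with the lid
- catch_unit: safety catch of the lid, paddle included. Origin: middle of the finger recess's floor, at feeder x -135 mm, y 0, 60 mm above the bench; axes as the feeder's; does not move. In the recess stands a dark grey upright paddle, 34 mm (x) by 8 mm (y), from 6 to 30 mm above the floor. Its place is NOT measured: its middle is anywhere from -14 to +20 mm along y
- recess (a point): middle of the recess's mouth, level with the deck, 40 mm above its floor. The recess is open at the top, 50 mm (x) by 150 mm (y, -75 to +75). Pushed towards +y (left, away from the bolt) the paddle slides 22 mm against 5 N drag to a hard stop, stays there, and frees the lid from about 15 mm on. While the lid is shut it is blocked after 3 mm; lid load makes it bind
- tip_jar: small clear jar with a yellow cap, 40 mm across, 55 mm tall, upright on the feeder's left deck; leave alone
- spray: white spray-fluid bottle with blue cap, 72 mm across, 210 mm tall; leave alone
- screwdriver: screwdriver with a red handle, lying on the bench near the feeder's front left corner; leave alone
- wrench: open-ended wrench lying on the bench; leave alone
- spool: spare orange wire spool, 100 mm across, 44 mm tall; leave alone
- disc: red grinding disc, 115 mm across, 12 mm thick; leave alone
- wire_brush: hand brush lying on the bench; leave alone

How it is judged:
On the way, in this order (a step that is already met when the one before it is completed fails the run):
1. the bolt is slid clear of the lid while the lid is still down (value of joint bolt above 0.014 m and value of joint lid below 0.03 rad), for 0.2 s.
2. the lid is lifted a little, up to its safety catch, and no further (value of joint lid between 0.08 and 0.2 rad), for 0.3 s.
3. the catch freed, the lid is swung wide open (value of joint lid above 1.13 rad), for 0.2 s.
At the end, for the whole second after the job is handed in: the lid stands open by itself, at rest, at 1.13 rad (65 degrees) or more, with the bolt still clear of it (0.012 m or more) (value of joint lid above 1.13 rad and value of joint bolt above 0.012 m and velocity of joint lid below 0.05 rad/s); the robot touches nothing.
It fails at once if lid forced against the safety catch with more than 30 N (contact force between hatch and catch_unit above 30 N).
It fails at once if lid forced against the bolt with more than 30 N (contact force between hatch and bolt_base above 30 N).
It fails at once if the catch's paddle pushed with more than 30 N (contact force between any of the fingers, the arm and catch_unit above 30 N).
It fails at once if another thing on the bench or feeder shifted by more than 30 mm (distance of any of tip_jar, spray, screwdriver, wrench, spool, disc, wire_brush from where it was at the start of the episode above 0.03 m).
It also fails if it takes over 72 s, if anything falls off the work surface, if the arm or the gripper's body presses on something with over 40 N, if the wrist force passes 120 N, or if a joint passes its speed limit or range.

### The arm

A 7-joint arm with a two-finger parallel gripper is mounted at the origin on the work surface. World frame = base frame: x ahead of the robot, y to its left, z up, the work surface at z = 0. Lengths are in m, angles in rad, forces in N, time in s.
With the tool pointing down it reaches from about 0.425 to 0.95 m from the base axis. Payload 4.7 kg.
Tool frame: the origin (TCP) lies between the finger pads; the fingertips stand 25 mm ahead of it and the grasp point (between the pads) lies 6 mm ahead of it; z points along the fingers, y is the line along which they close (so a half turn about z gives the same grasp; the last joint's range is limited). The gripper opens to 85 mm and grips with 20 to 120 N. Pads are 22 mm wide; open, the fingers measure 114 mm over their backs; the gripper's body (76 mm by 85 mm) begins 54 mm behind the grasp point. The pads swing forward as they close: fully open they stand 13 mm farther back than shut.
Start: joints at [1.176, 0.469, -0.049, 1.532, 0.024, 1.141, -0.082], TCP at [0.241, -0.63, 0.256] pointing down, gripper open.
Joint ranges: [-2.59, 2.59], [-0.33, 1.99], [-1.39, 1.29], [0.1, 2.45], [-1.04, 4.18], [0.21, 1.99], [-2.66, 2.66]. Speed limits (rad/s): [2.57, 2.57, 3.14, 3.14, 3.14, 3.14, 3.14].

### API

Orientations are given as a 3x3 rotation matrix whose columns are the frame's x, y, z axes.
In Python, from rig import * gives the robot as it stands. Calls block until the motion is done:
- movep(position, orientation): joint-space move of the TCP to a pose.
- move_l(position, attitude=None, feed=0.15, until_force=None): straight line of the TCP; attitude=None keeps the orientation; feed is the mean speed in m/s. With until_force (N) it stops when the force on the tool has changed by that much, and returns True; else False.
- move_joints(angles): joint-space move.
- command_gripper(opening, newtons=None): finger opening in m; newtons is the grip in N (None keeps the last); returns when the fingers have stopped.
- sleep(seconds).
- inverse_kinematics(position, orientation): joint angles nearest the present ones, or None.
- sense(): the state.
- camera(name): name is "side" or "top"; returns (picture, depth): 400x640x3 uint8, red, green, blue; 400x640 float32, m along the optical axis (not along the pixel's ray), 0 where there is no reading.
- camera_params(name): a dict with "K" (3x3 intrinsics, pixels), "position" and "rotation" of the camera in the world. Camera axes: x right, y down, z forward; pixel columns grow to the right and rows downward; lengths in m; the calibration is good to about 2 mm. A picture is of the moment at which its call begins. camera_params takes no time and is no camera call.
A pose or a line that the arm cannot do raises Unreachable and nothing moves.
- finish_job(): hands the job in; it is judged then, once.
The state is a dict: "time_s": time; "joint_pos": joint angles; "qd": joint speeds; "joint_efforts": joint torques, N m; "position": TCP position; "tcp_rot": TCP orientation; "wrist_force": force on the tool from outside, world axes, zero at the start; "ft_torque": the same for the moment, N m; "finger_gap": finger opening in m; "gripper_force": force on a finger pad.
Only numpy, scipy, OpenCV 4.12 (cv2) and the standard library are available. Lean on these libraries where they do the work, as an engineer would, in place of code of your own. Each camera call takes 0.05 s, during which the arm holds its last target. There are 200 camera calls.

## Working session

There is one attempt and no reset: what is moved stays moved. The work goes in short steps, each a Python script; the robot and the scene stay as the last script left them, time stands still between calls to the robot, and variables do not carry over. Pictures are saved under pics/ and viewed, at most 10 in all, crops included, and the job is handed in when it is done.

```bash
mkdir -p pics; ls
python3 - <<'E'
from rig import *
import cv2,numpy as np
for n in("top","side"):
    p,d=camera(n); cv2.imwrite(f"pics/{n}0.png",p[:,:,::-1]); np.savez(f"{n}0.npz",p=p,d=d); c=camera_params(n); print(n,c)
s=sense();print(s["time_s"],s["tcp_rot"],s["wrist_force"])
E
```

```text
pics
top {'K': array([[474.94699883,   0.        , 322.30222798],
       [  0.        , 474.94699883, 198.81831118],
       [  0.        ,   0.        ,   1.        ]]), 'position': array([ 0.38157147, -0.00648195,  1.60491018]), 'rotation': array([[-0.01746298, -0.99794419,  0.06166391],
       [-0.99969425,  0.01850687,  0.01639826],
       [-0.01750576, -0.06135869, -0.99796225]])}
side {'K': array([[427.76868593,   0.        , 318.15855792],
       [  0.        , 427.76868593, 195.99475916],
       [  0.        ,   0.        ,   1.        ]]), 'position': array([0.30591527, 0.97079234, 0.91724304]), 'rotation': array([[-0.98008176, -0.13985413,  0.14099846],
       [-0.19782632,  0.62514052, -0.75502588],
       [ 0.01744963, -0.7678803 , -0.64035565]])}
0.1 [[ 9.33834919e-01  3.57703663e-01 -6.59079648e-04]
 [ 3.57704268e-01 -9.33833518e-01  1.61778479e-03]
 [-3.67831212e-05 -1.74649953e-03 -9.99998474e-01]] [0.05811971 0.32158259 0.20297434]
```

View pics/top0.png

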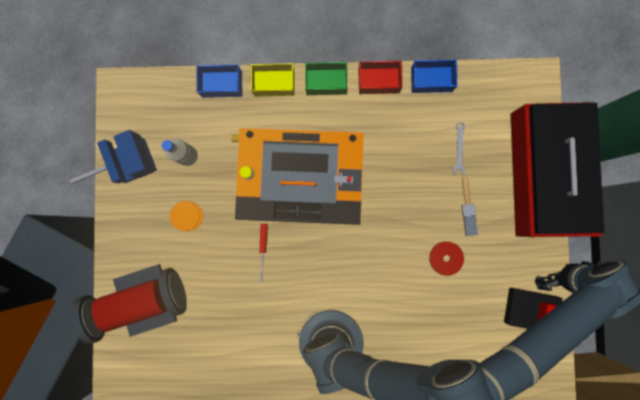

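View pics/side0.png

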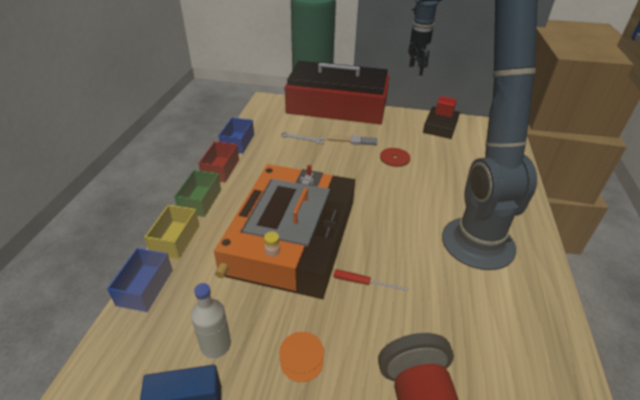

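The top view shows the feeder at columns 235–363 and rows 128–224. The orange handle is near (297,183) and the red knob near (346,180). The side view shows the same layout, with the jar at (272,243).

```bash
cat > h.py <<'E'
import cv2,numpy as np
from rig import *
def rays(n,uv,z):
    c=camera_params(n); uv=np.atleast_2d(uv).astype(float)
    d=np.c_[uv,np.ones(len(uv))]@np.linalg.inv(c["K"]).T@c["rotation"].T
    return c["position"]+d*((z-c["position"][2])/d[:,2])[:,None]
def cloud(n,d):
    c=camera_params(n); v,u=np.mgrid[:400,:640]
    r=np.stack([u,v,np.ones_like(u)],-1)*d[...,None]
    return r@np.linalg.inv(c["K"]).T@c["rotation"].T+c["position"]
E
python3 - <<'E'
from h import *
f=np.load("top0.npz");p,d=f["p"],f["d"];P=cloud("top",d)
roi=np.zeros((400,640),bool);roi[115:235,225:375]=1
m=roi&(P[...,2]>.09)&(P[...,2]<.115)
m=cv2.morphologyEx(m.astype(np.uint8),cv2.MORPH_OPEN,np.ones((5,5)))
cs,_=cv2.findContours(m,0,1);c=max(cs,key=cv2.contourArea)
W=rays("top",c.reshape(-1,2),.1)[:,:2].astype(np.float32)
r=cv2.minAreaRect(W);print(r);print(cv2.boxPoints(r))
hsv=cv2.cvtColor(p,cv2.COLOR_RGB2HSV);H,S,V=hsv[...,0],hsv[...,1],hsv[...,2]
def comp(mask,name,z):
    n,l,s,ce=cv2.connectedComponentsWithStats(mask.astype(np.uint8))
    for i in range(1,n):
        if s[i,4]>3: print(name,s[i],ce[i],rays("top",ce[i],z),np.median(P[l==i][:,2]))
hr=roi.copy();hr[:, :268]=0;hr[:,328:]=0;hr[:170]=0;hr[195:]=0
comp(hr&(S>130)&(H<20),"handle",.146)
kr=roi.copy();kr[:,:330]=0;kr[:,358:]=0;kr[:165]=0;kr[195:]=0
comp(kr&(S>110)&((H<6)|(H>172)),"knob",.139)
cv2.imwrite("pics/crop.png",cv2.resize(p[115:235,225:375,::-1],None,fx=5,fy=5,interpolation=cv2.INTER_CUBIC))
E
```

```text
((0.5514944791793823, 0.09077030420303345), (0.3998185098171234, 0.2949979603290558), 86.6473159790039)
[[ 0.39255685 -0.10017075]
 [ 0.6870499  -0.11742283]
 [ 0.7104321   0.28171137]
 [ 0.41593903  0.29896343]]
handle [280 181  36   5 129] [297.28682171 182.69767442] [[0.52300509 0.09384826 0.146     ]] 0.14997416516355422
knob [347 176   4   5  18] [348.66666667 178.        ] [[ 0.53524435 -0.06520146  0.139     ]] 0.1512005616724882
```

View pics/crop.png

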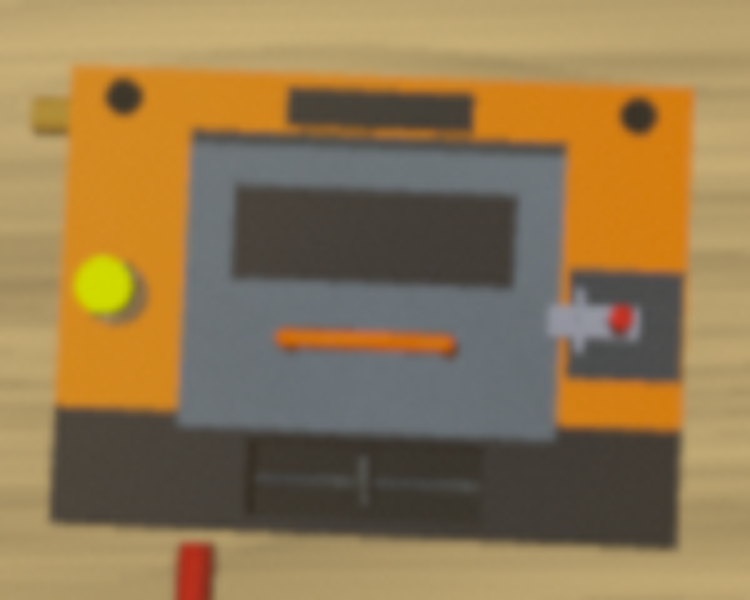

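The crop confirms that the tongue is over the lid's right edge, with the knob at about (620,318) in the crop. There is an upright bar in the recess near (363,480), probably the paddle. The feeder rectangle fits to within a millimetre, so I'm starting with the bolt.

```bash
cat >> h.py <<'E'
ex=np.array([.4159-.3926,.29896+.10017]);ex=ex/np.linalg.norm(ex);ey=np.array([*ex,0]);ex=np.array([ey[1],-ey[0],0])
O=np.array([.5515,.0908,0])+.0225*ex
def W(x,y,z): return O+x*ex+y*ey+np.array([0,0,z])
def F(p): p=np.asarray(p)-O; return np.array([p@ex,p@ey,p[2]])
def Rt(s=1): y=s*ex; z=np.array([0,0,-1.]); return np.c_[np.cross(y,z),y,z]
def st(t=""):
    s=sense(); f=s["wrist_force"]; print(t,"t%.1f"%s["time_s"],"F",F(s["position"]).round(4),"force(fx,fy,z)",np.round([f@ex,f@ey,f[2]],1),"gap %.4f"%s["finger_gap"],"gf",np.round(s["gripper_force"],1)); return s
E
python3 - <<'E'
from h import *
k=rays("top",[348.67,178],.150)[0];kf=F(k);print("knob",kf,"paddle?",F(rays("top",[297.6,211],.09)[0]))
for s in(1,-1): print(s,inverse_kinematics(W(kf[0],kf[1],.2),Rt(s)))
E
```

```text
knob [-0.03081307 -0.15632122  0.15      ] paddle? [-0.13656108  0.00054346  0.09      ]
1 [ 0.52683399  0.37009427 -0.60558144  1.89494068  0.25525701  0.95350458
 -0.25458289]
-1 [-0.7790167   0.50848028  1.1198696   1.96345931 -0.5431443   1.01188789
 -2.60446859]
```

Run:
```python
from h import *
x,y=-.0305,-.1565
command_gripper(.05,25)
movep(W(x,y,.24),Rt())
st("above")
move_l(W(x,y,.148),feed=.1,until_force=10)
st("down")
command_gripper(.0,25)
s=st("grip")
y0=F(s["position"])
r=move_l(W(y0[0],y0[1]-.024,.148),feed=.04,until_force=18)
print(r);st("slid")
```

```text
above t2.8 F [-0.0304 -0.158   0.2399] force(fx,fy,z) [-0.  -1.   0.3] gap 0.0502 gf 0.0
down t3.9 F [-0.03   -0.1564  0.1486] force(fx,fy,z) [-0.6  0.3  0.6] gap 0.0497 gf 0.0
grip t4.3 F [-0.0338 -0.1567  0.1483] force(fx,fy,z) [-9.4 -0.4  9.4] gap 0.0148 gf 25.8
False
slid t5.0 F [-0.034  -0.1804  0.1483] force(fx,fy,z) [-4.   1.1  6.4] gap 0.0153 gf 25.2
```

Run:
```python
from h import *
command_gripper(.05)
s=st();q=F(s["position"])
move_l(W(q[0],q[1],.21),feed=.15)
move_l(W(-.053,.001,.21),feed=.2)   # above the handle
p,d=camera("side");cv2.imwrite("pics/s1.png",cv2.resize(p[150:300,210:370,::-1],None,fx=4,fy=4,interpolation=cv2.INTER_CUBIC))
p,d=camera("top");cv2.imwrite("pics/t1.png",cv2.resize(p[115:235,225:375,::-1],None,fx=5,fy=5,interpolation=cv2.INTER_CUBIC))
st()
```

```text
t5.5 F [-0.0336 -0.181   0.1479] force(fx,fy,z) [ 0.8 -0.2 -0.7] gap 0.0500 gf 0.0
 t7.2 F [-0.0528 -0.0006  0.2097] force(fx,fy,z) [ 0.3 -0.3  0.3] gap 0.0500 gf 0.0
```

View pics/s1.png

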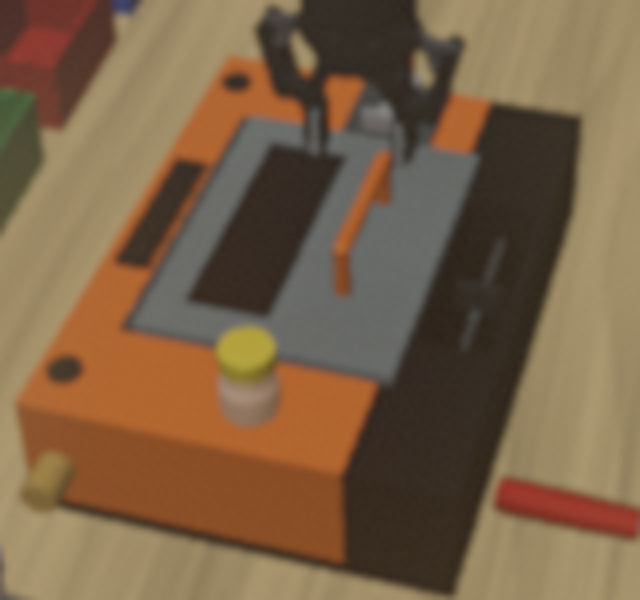

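View pics/t1.png

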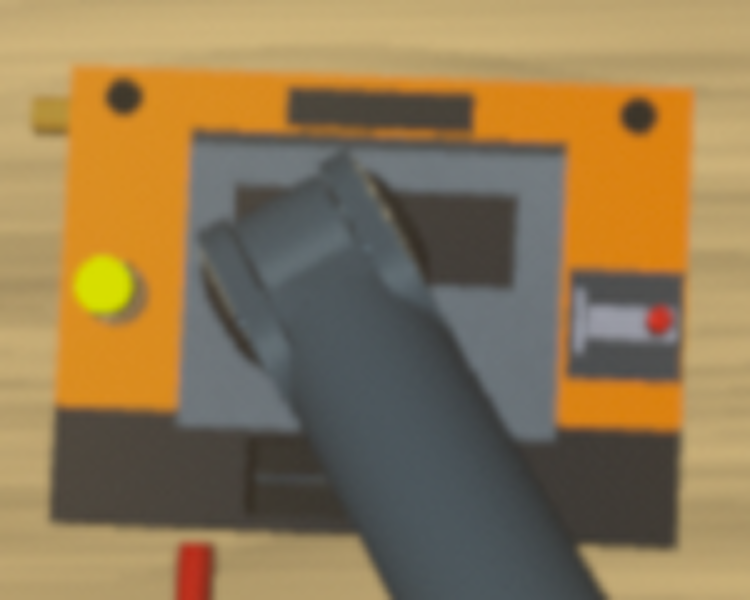

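The top view shows the tongue (crop columns 575–640) clear of the lid edge at 565, and the lid is still down. Next I grip the handle and lift it slightly.

```bash
cat >> h.py <<'E'
def arc(q0,th0,th):   # feeder position of the TCP that held the bar at q0 for lid angle th0
    r=np.hypot(.13,.046);a=np.arctan2(.046,.13)
    g=lambda t:np.array([-r*np.cos(a+t),0,r*np.sin(a+t)])
    return q0+g(th)-g(th0)
E
python3 - <<'E'
from h import *
move_l(W(-.053,.001,.152),feed=.1,until_force=8)
st("down")
command_gripper(0,30); s=st("grip"); q0=F(s["position"])
np.save("q0.npy",q0)
for th in(.03,.06,.08,.1):
    r=move_l(W(*arc(q0,0,th)),feed=.02,until_force=16)
    s=st(f"{th}"); print(r,"lid est",(F(s["position"])[2]-q0[2])/.13)
    if r:break
sleep(.4);st()
E
```

```text
down t7.9 F [-0.0527  0.0012  0.1523] force(fx,fy,z) [ 0.6  0.1 -0.3] gap 0.0496 gf 0.0
grip t8.4 F [-0.0541  0.0011  0.1525] force(fx,fy,z) [-4.2 -0.2  4.9] gap 0.0104 gf 29.2
0.03 t8.7 F [-0.0529  0.0011  0.1561] force(fx,fy,z) [-0.3  1.8 -4.6] gap 0.0112 gf 29.4
False lid est 0.027751800948652063
0.06 t9.1 F [-0.0513  0.0011  0.1602] force(fx,fy,z) [-0.8  0.3 -5.4] gap 0.0111 gf 29.4
False lid est 0.05926458810167815
0.08 t9.4 F [-0.0502  0.0011  0.1629] force(fx,fy,z) [-2.   0.5 -4.2] gap 0.0107 gf 29.5
False lid est 0.08014732707043214
0.1 t9.7 F [-0.0491  0.0011  0.1655] force(fx,fy,z) [-2.3  0.2 -3.2] gap 0.0107 gf 29.5
False lid est 0.09951810633606467
 t10.1 F [-0.0491  0.0011  0.1654] force(fx,fy,z) [-4.3 -0.2  0.1] gap 0.0108 gf 29.6
```

Run:
```python
from h import *
s=sense();q=F(s["position"])
command_gripper(.04)
move_l(W(q[0],q[1],.23),feed=.15)
command_gripper(0,30)
move_l(W(-.138,-.045,.23),feed=.2)
p,d=camera("side");P=cloud("side",d)
hsv=cv2.cvtColor(p,cv2.COLOR_RGB2HSV);roi=np.zeros((400,640),bool);roi[183:228,288:312]=1
m=roi&(hsv[...,0]<15)&(hsv[...,1]>150)&(hsv[...,2]>120)
Q=(P[m]-O)@np.c_[ex,ey,[0,0,1]];print("handle top",len(Q),np.percentile(Q[:,2],[50,90]),np.median(Q[:,0]))
r=move_l(W(-.138,-.045,.102),feed=.08,until_force=6);print(r);st("in")
if not r: print(sum(0 for _ in[]),move_l(W(-.138,-.045,.1),feed=.03,until_force=5));st()
```

```text
handle top 123 [0.16408527 0.16731061] -0.051493770564055255
False
in t14.0 F [-0.1378 -0.0449  0.1023] force(fx,fy,z) [-1.6  0.5 -0.3] gap 0.0001 gf 0.0
0 False
 t14.2 F [-0.1381 -0.045   0.1   ] force(fx,fy,z) [-1.  -0.4  1.5] gap 0.0001 gf 0.0
```

Run:
```python
from h import *
r=move_l(W(-.138,.03,.1),feed=.02,until_force=3.5);s=st("contact");c=F(s["position"])[1];print(r)
if r and -.04<c<.012:
    r=move_l(W(-.138,c+.026,.1),feed=.015,until_force=9);s=st("pushed");print(r,F(s["position"])[1]-c)
```

```text
contact t16.1 F [-0.1384 -0.0133  0.0998] force(fx,fy,z) [ 0.7 -0.1  1.1] gap -0.0002 gf 0.0
True
pushed t16.7 F [-0.1392 -0.0121  0.0993] force(fx,fy,z) [-0.   0.4  0.4] gap 0.0001 gf 0.1
True 0.0011097036076570099
```

Run:
```python
from h import *
for i in range(3):
    c=F(sense()["position"])[1]
    r=move_l(W(-.138,c+.004,.1),feed=.01,until_force=14);s=st("push");print(r,F(s["position"])[1]-c)
    if r: break
```

```text
push t17.3 F [-0.1394 -0.0118  0.0993] force(fx,fy,z) [-1.8 -9.4  2.8] gap 0.0004 gf 4.3
False 0.0003845413000231612
push t17.6 F [-0.1394 -0.0117  0.0993] force(fx,fy,z) [ -1.  -10.    3.8] gap 0.0001 gf 4.6
False 8.921721229531929e-05
push t17.8 F [-0.1394 -0.0117  0.0993] force(fx,fy,z) [-1.1 -9.4  2.9] gap -0.0004 gf 4.7
False 1.721732067569079e-05
```

Run:
```python
from h import *
move_l(W(-.138,-.05,.1),feed=.05);st()
p,d=camera("side");P=cloud("side",d)
Q=(P.reshape(-1,3)-O)@np.c_[ex,ey,[0,0,1]]
def lid(Q):
    m=(np.abs(Q[:,1]-.085)<.025)&(Q[:,0]>-.095)&(Q[:,0]<.07)&(Q[:,2]>.09)&(Q[:,2]<.15)
    return np.polyfit(Q[m,0],Q[m,2],1),m.sum()
print(lid(Q))
f=np.load("side0.npz");print(lid((cloud("side",f["d"]).reshape(-1,3)-O)@np.c_[ex,ey,[0,0,1]]))
cv2.imwrite("pics/s2.png",cv2.resize(np.clip(p[190:250,300:360,::-1].astype(float)*2.2,0,255).astype(np.uint8),None,fx=9,fy=9,interpolation=cv2.INTER_CUBIC))
```

```text
t18.8 F [-0.1381 -0.0503  0.0999] force(fx,fy,z) [-2.3 -0.9  1.2] gap -0.0001 gf 0.0
(array([-0.05881021,  0.11564382]), np.int64(775))
(array([0.00477896, 0.11081346]), np.int64(779))
```

View pics/s2.png

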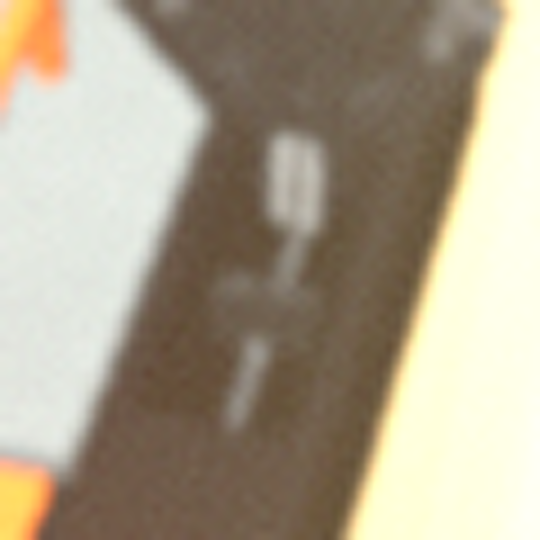

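The picture shows the finger at (295,180) right of the dark paddle at (265,295). The lid plane measures only about 0.063 rad, which is too low for the catch to be free. I'll regrip the handle more firmly and lift while measuring the angle.

```bash
cat >> h.py <<'E'
def lidang():
    P=cloud("side",camera("side")[1]).reshape(-1,3);Q=(P-O)@np.c_[ex,ey,[0,0,1]]
    m=(np.abs(Q[:,1]-.085)<.025)&(Q[:,0]>-.095)&(Q[:,0]<.07)&(Q[:,2]>.09)&(Q[:,2]<.15)
    return .0048-np.polyfit(Q[m,0],Q[m,2],1)[0]
E
python3 - <<'E'
from h import *
move_l(W(-.138,-.05,.23),feed=.2)
q0=np.load("q0.npy");print("lid",lidang())
command_gripper(.04,60)
q=arc(q0,0,.07)
move_l(W(q[0],q[1],.23),feed=.2)
move_l(W(*q),feed=.1,until_force=8)
command_gripper(0,60);s=st("grip");q1=F(s["position"]);a=lidang();print("lid",a)
for i in range(5):
    r=move_l(W(*arc(q1,a,a+.012*(i+1))),feed=.02,until_force=14);sleep(.1);st();b=lidang();print(r,"lid",b)
    if r or b>.098:break
E
```

```text
lid 0.0657290749582599
grip t22.0 F [-0.0507  0.0012  0.162 ] force(fx,fy,z) [-2.   0.3  4.4] gap 0.0100 gf 58.5
lid 0.063487148989145
 t22.4 F [-0.0504  0.0012  0.1631] force(fx,fy,z) [-1.4  0.7 -4.2] gap 0.0097 gf 58.9
False lid 0.06893277428230123
 t22.9 F [-0.0497  0.0012  0.1647] force(fx,fy,z) [ 0.8  2.  -7.6] gap 0.0097 gf 58.6
False lid 0.07947568578513602
 t23.2 F [-0.0488  0.0012  0.1666] force(fx,fy,z) [-1.8  1.7 -5.6] gap 0.0098 gf 58.6
False lid 0.0944172589235946
 t23.6 F [-0.0481  0.0012  0.1681] force(fx,fy,z) [-2.8  1.6 -6.3] gap 0.0100 gf 58.7
False lid 0.10443408146404216
```

Run:
```python
from h import *
sleep(.3);s=st();np.save("q2.npy",np.r_[F(s["position"]),lidang()])
q=F(s["position"])
command_gripper(.04);sleep(.2);a=lidang();print("released",a)
move_l(W(q[0],q[1],.23),feed=.15)
command_gripper(0,30)
a=lidang();print("lid",a)
if a>.088:
    move_l(W(-.138,-.04,.23),feed=.2)
    r=move_l(W(-.138,-.04,.1),feed=.1,until_force=6);print(r)
    if not r:
        r=move_l(W(-.138,.02,.1),feed=.015,until_force=9);s=st("push");print(r,lidang())
```

```text
t24.0 F [-0.0481  0.0012  0.1681] force(fx,fy,z) [-1.9  1.  -4.3] gap 0.0099 gf 58.7
released 0.10904897343664217
lid 0.10364359302264166
False
push t30.0 F [-0.1384 -0.0114  0.0998] force(fx,fy,z) [-0.7 -0.5  0.6] gap 0.0001 gf 0.0
True 0.062456947344254755
```

The lid fell to 0.062 because the gripper's knuckles, which flare along x, pressed down its front edge. I'll lift it again, then turn the tool 90° for the recess.

```bash
cat >> h.py <<'E'
def Ry(): y=-ey; z=np.array([0,0,-1.]); return np.c_[np.cross(y,z),y,z]
E
python3 - <<'E'
from h import *
q0=np.load("q2.npy")[:3]
print(inverse_kinematics(W(-.139,-.045,.2),Ry()))
move_l(W(-.138,-.03,.23),feed=.25)
command_gripper(.04,60)
q=arc(q0,.105,.063)
move_l(W(q[0],q[1],.21),feed=.25)
move_l(W(*q),feed=.12,until_force=8)
command_gripper(0,60);s=st("grip");q1=F(s["position"]);a=lidang();print("lid",a)
for d in(.03,.045,.055,.065):
    r=move_l(W(*arc(q1,a,a+d)),feed=.025,until_force=14);b=lidang();print(r,"lid",b)
    if r or b>.101:break
s=st();q=F(s["position"]);np.save("q2.npy",np.r_[q,b])
command_gripper(.04)
move_l(W(q[0],q[1],.21),feed=.2)
command_gripper(0,30)
movep(W(-.139,-.042,.21),Ry())
print("lid",lidang())
r=move_l(W(-.139,-.042,.105),feed=.1,until_force=6)
st("in");print(r,"lid",lidang())
E
```

```text
[ 0.1029924   0.16626659 -0.35418455  2.1206939   0.0754133   0.86618508
 -1.92470767]
grip t32.6 F [-0.0507  0.0014  0.1637] force(fx,fy,z) [-3.6 -0.9  6.6] gap 0.0099 gf 58.6
lid 0.06300947007984473
False lid 0.08726677791550151
False lid 0.09863066777796252
False lid 0.10818028428281165
 t33.7 F [-0.0478  0.0014  0.1703] force(fx,fy,z) [ 0.1  2.3 -7.6] gap 0.0097 gf 58.4
lid 0.11138332994273442
in t37.4 F [-0.1386 -0.0419  0.1055] force(fx,fy,z) [-0.7  0.9 -0.1] gap 0.0001 gf 0.0
False lid 0.10800198835234337
```

Run:
```python
from h import *
r=move_l(W(-.139,.02,.105),feed=.03,until_force=4);s=st("contact");c=F(s["position"])[1];print(r)
for k in range(4):
    r=move_l(W(-.139,c+.028,.105),feed=.02,until_force=10);s=st("push");d=F(s["position"])[1]-c;print(r,d,lidang())
    if d>.018 or not r:break
```

```text
contact t38.5 F [-0.1393 -0.0113  0.1047] force(fx,fy,z) [-0.4  0.1  0.2] gap -0.0003 gf 0.0
True
push t39.6 F [-0.1398  0.0063  0.1042] force(fx,fy,z) [ 0.4 -2.4  2.5] gap 0.0001 gf 1.5
True 0.017587375364693562 0.10700668172388508
push t40.0 F [-0.1398  0.0064  0.1042] force(fx,fy,z) [ 0.3 -2.3  3.6] gap -0.0002 gf 1.9
True 0.017698589151680055 0.1117930045628138
push t40.3 F [-0.1398  0.0065  0.1042] force(fx,fy,z) [ 0.  -2.5  3.8] gap 0.0000 gf 1.9
True 0.01779034444223365 0.10895174913785331
push t40.7 F [-0.1398  0.0065  0.1043] force(fx,fy,z) [-0.  -1.5  3.5] gap -0.0003 gf 1.9
True 0.017854753568454416 0.11111470893969627
```

Run:
```python
from h import *
q=np.load("q2.npy");a=q[3];q=q[:3]
move_l(W(-.139,-.005,.105),feed=.1)
move_l(W(-.139,-.005,.22),feed=.25)
command_gripper(.04,45)
movep(W(q[0],q[1],.22),Rt())
move_l(W(*q),feed=.12,until_force=8)
command_gripper(0,45);s=st("grip");q1=F(s["position"]);a=lidang();print("lid",a)
r=False
for th in list(np.arange(.16,1.3,.14))+[1.29]:
    r=move_l(W(*arc(q1,a,th)),feed=.03 if th<.4 else .09,until_force=14 if th<.4 else 25)
    st("%.2f"%th)
    if r:print("stop");break
```

```text
grip t44.4 F [-0.0479  0.0016  0.171 ] force(fx,fy,z) [-2.1 -0.4  3.6] gap 0.0103 gf 43.9
lid 0.10770491131408207
0.16 t44.9 F [-0.045   0.0016  0.177 ] force(fx,fy,z) [-0.7  1.7 -5.3] gap 0.0102 gf 44.0
0.30 t45.7 F [-0.0343  0.0016  0.1942] force(fx,fy,z) [-5.2 -0.3 -0. ] gap 0.0103 gf 44.3
0.44 t46.0 F [-0.0216  0.0016  0.2096] force(fx,fy,z) [-6.6 -0.   4.4] gap 0.0104 gf 44.4
0.58 t46.4 F [-0.0076  0.0016  0.2226] force(fx,fy,z) [-7.4 -1.   5.8] gap 0.0103 gf 44.3
0.72 t46.8 F [0.0087 0.0016 0.2339] force(fx,fy,z) [-9.1 -1.2  7.7] gap 0.0100 gf 44.1
0.86 t47.1 F [0.0269 0.0016 0.2432] force(fx,fy,z) [-8.6 -0.4 12.4] gap 0.0100 gf 44.1
1.00 t47.5 F [0.0467 0.0017 0.2492] force(fx,fy,z) [-5.  -0.8  9.9] gap 0.0100 gf 44.6
1.14 t47.9 F [0.0661 0.0017 0.2515] force(fx,fy,z) [-2.2 -1.3  5.6] gap 0.0100 gf 45.4
1.28 t48.2 F [0.0859 0.0017 0.2521] force(fx,fy,z) [-0.6 -0.   5. ] gap 0.0103 gf 44.7
1.29 t48.5 F [0.0862 0.0017 0.252 ] force(fx,fy,z) [-4.1 -0.3  7.2] gap 0.0099 gf 44.9
```

Run:
```python
from h import *
q=F(sense()["position"])
command_gripper(.024);st("open")
move_l(W(q[0]+.001,q[1],.36),feed=.12)
st("up")
movep(W(-.1,-.25,.36),Rt())
P=cloud("side",camera("side")[1]).reshape(-1,3);Q=(P-O)@np.c_[ex,ey,[0,0,1]]
m=(np.abs(Q[:,1])<.11)&(np.abs(Q[:,0]-.05)<.1)&(Q[:,2]>.14)&(Q[:,2]<.30)
c=np.polyfit(Q[m,2],Q[m,0],1);print(m.sum(),"lid deg",90-np.degrees(np.arctan(-c[0])),np.percentile(Q[m],[2,98],axis=0))
p,_=camera("top");cv2.imwrite("pics/t9.png",cv2.resize(p[50:290,150:480,::-1],None,fx=2.4,fy=2.4))
p,_=camera("side");cv2.imwrite("pics/s9.png",p[:,:,::-1])
st()
```

```text
open t48.8 F [0.0855 0.0011 0.2494] force(fx,fy,z) [ 0.7 -0.4 -0.9] gap 0.0241 gf 0.0
up t49.9 F [0.0869 0.0014 0.3589] force(fx,fy,z) [-0.9  1.6  0.8] gap 0.0239 gf 0.0
1296 lid deg 71.57030799519619 [[-0.01763209 -0.09409096  0.14872864]
 [ 0.08633024  0.10442373  0.28333691]]
 t51.2 F [-0.0991 -0.2488  0.3599] force(fx,fy,z) [0.5 0.2 0.4] gap 0.0239 gf 0.0
```

View pics/s9.png

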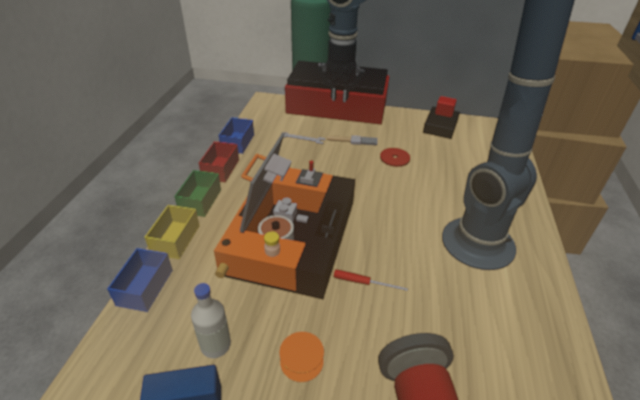

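View pics/t9.png

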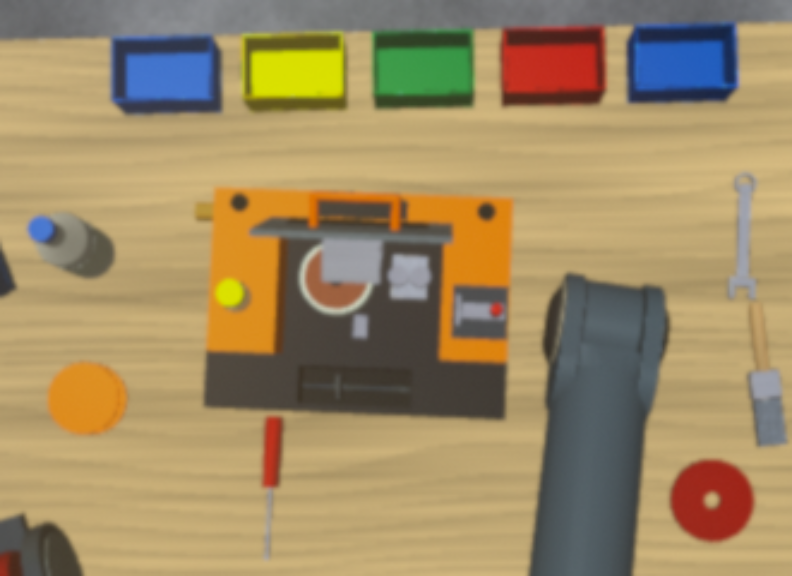

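Both views show the lid standing open: its edge is at (283,140) in the side view and the handle at (355,205) in the top view. The bolt is clear, the paddle is to the left, and nothing else has moved.

```bash
python3 -c "
from rig import *
print(finish_job())"
```

```text
the job is handed in; nothing more can be done
None
```

The job is handed in, with no verdict returned: the lid stands open by itself at about 72°, the bolt is clear and the paddle is at its left stop, though my gripper once knocked the lid from about 0.10 back to 0.06 rad, so I lifted it to the catch again before freeing it.

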